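# Open the square jar in the bracing block

### The arm

A 7-joint arm with a two-finger parallel gripper is mounted at the origin on a cart in front of the work surface, level with it; the furniture and walls round the work are solid. World frame = base frame: x ahead of the robot, y to its left, z up, the work surface at z = 0. Lengths are in m, angles in rad, forces in N, time in s.
With the tool pointing down it reaches from about 0.425 to 1.025 m from the base axis. Payload 9.4 kg.
Tool frame: the origin (TCP) lies midway between the tips of the shut fingers; the grasp point (between the pads) lies 19 mm behind it; z points along the fingers, y is the line along which they close (so a half turn about z gives the same grasp; the last joint's range is limited). The gripper opens to 93 mm and grips with 3 to 60 N. Pads are 15 mm wide; open, the fingers measure 128 mm over their backs; the gripper's body (75 mm by 188 mm) begins 65 mm behind the grasp point.
Start: joints at [1.169, 0.599, -0.003, 1.599, 0.002, 0.943, -0.08], TCP at [0.231, -0.687, 0.219] pointing down, gripper open.
Joint ranges: [-2.57, 2.57], [-0.35, 1.97], [-1.29, 1.29], [0.11, 2.56], [-1.05, 4.19], [0.11, 1.86], [-2.63, 2.63]. Speed limits (rad/s): [2.22, 2.22, 3.01, 3.01, 3.14, 3.14, 3.14].

### API

Orientations are given as a 3x3 rotation matrix whose columns are the frame's x, y, z axes.
In Python, from cell import ctrl gives the robot as it stands.
- The arm moves only by the tool arm_command, never from a script. Its argument "targets" is one flat list of numbers, 7 for each row, row after row: the shift along the world's x, y, z each as a share of 0.2 m, from -1 to 1, then the turn, a rotation vector about the world's x, y, z each as a share of 45 degrees, from -1 to 1, then the opening, from 0 (shut) to 1 (fully open). A call has 1 to 20 rows; each row is the pose to reach, as a shift and turn from the pose commanded when the call began; what a row does not reach only later rows make up. A row lasts 1/10 s, in which the tool goes at most 50 mm and 8.59 degrees, less where a joint would pass 70% of its speed; a pose out of reach is approached as far as the arm can. A call with a number of a shift or a turn outside -1 to 1 is refused whole. A call with a gripper value outside its range is refused whole. The fingers move at their own pace and stop on an object; the grip force is fixed at half the most. Time passes only in rows, so rows that repeat a pose let the fingers close. It gives the time, the measured TCP pose, the force, the opening and the grip force at its end, in the units of the state.
- ctrl.state(): the state, without advancing time (a new reading comes with each control period).
- ctrl.read_camera(name): name is "scene" or "side" or "wrist"; returns the picture (480x640x3 uint8, blue, green, red); there is no depth.
- ctrl.camera_info(name): a dict with "mtx" (3x3 intrinsics, pixels), "k1" (the pictures are not rectified: a ray, as slopes to the right and down, at radius r is drawn at 1 + k1 r^2 times it, then the intrinsics apply), "xyz" and "attitude" of the camera in the world. Camera axes: x right, y up, looking along -z (the intrinsics and any distortion apply to the point x, -y, -z); pixel columns grow to the right and rows downward; lengths in m; the calibration is good to about 2 mm. A picture is of the moment at which its call begins: read the wrist's pose just before it. camera_info takes no time and is no camera call; for the wrist camera it gives the pose at the moment of the call.
- ctrl.sign_off(): hands the job in; it is judged then, once.
The state is a dict: "time": time; "qpos": joint angles; "joint_vel": joint speeds; "tau": joint torques, N m; "tool_pos": TCP position; "tcp_rot": TCP orientation; "force": force on the tool from outside, world axes, zero at the start; "torque": the same for the moment, N m; "opening": finger opening in m; "grip_force": force on a finger pad.
Only numpy, scipy, OpenCV 4.12 (cv2) and the standard library are available. Lean on these libraries where they do the work, as an engineer would, in place of code of your own. Each camera call takes 0.05 s, during which the arm holds its last target. There are 200 camera calls.

### The job

Stand the closed square jar upright, right down in the square pocket of the metal bracing block, so that it cannot turn. Then unscrew its tight cap (anticlockwise seen from above) until the threads let go, and lift it straight off, leaving the jar down in the pocket. Finish while still holding the cap in the gripper, level and centred over the jar, its lower edge a centimetre or two above the mouth and touching nothing else; leave the other things on the table where they are.

Things in the scene. Friction and masses are not known exactly. Their poses are not given: they have to be found in the camera images.
- jar: square glass jar (the only square one), brown grain inside, about 0.35 kg, with a round capped neck. Origin at the centre of its underside, z up, x and y square to its flat sides; any of the four ways round fits the pocket. Flat sides 56 mm apart from 8 to 62 mm above the underside (foot 52 x 52 mm below), where it can be gripped; neck 40 mm across from 62 to 90 mm; 96 mm tall with the cap on
- jar_mouth (a point): centre of the jar's mouth, top of its rubber sealing ring when closed, 93 mm above the jar's underside. The springy ring pushes the closed cap up with about 12 N and stands 3 mm higher without it
- cap: round white ribbed cap, 56 mm across, 26 mm tall, 0.04 kg, hollow 23 mm deep. Origin at the centre of its lower edge, z up. Closed, it lies 70 to 71 mm above the jar's underside, axes parallel to the jar's; once unscrewed, its lower edge clears the sealing ring after 26 mm of lift
- cap_top (a point): centre of the cap's top face, 26 mm above its lower edge. Tight right-hand thread: it takes a firm twist (under 1 N m) at first, then eases. Turned anticlockwise from above it may rise 2.5 mm (keeping its height while turning does no harm) and is free after about 1.1 rad relative to the jar; at about 1.6 rad it meets a stop, so about 1.35 rad in one grasp is right
- brace: bracing block fixed to the table: plain metal, 100 x 100 x 28 mm, small screw head at each corner (2 mm high), square pocket in the top. Origin at the centre of its underside, z up, x and y along the pocket's sides
- pocket_floor (a point): centre of the pocket's floor, 6 mm above the table; the pocket is 59 x 59 mm, 22 mm deep, with 3 mm chamfer at its mouth. Axes as the block's
- spawn_jar_1: bystander: round glass jar with a flat lid, 66 mm across, 89 mm tall; origin under its centre
- spawn_jar_2: bystander: round glass jar with a flat lid, 62 mm across, 94 mm tall; origin under its centre
- petri_1: bystander: flat round dish, 90 mm across, 13 mm tall; origin under its centre
- tweezers: bystander: thin metal tweezers, 125 mm long (along own y), 9 mm high, lying between the two work places
- filter_pads: bystander: stack of round white pads, 70 mm across, 11 mm high
- picked_1: bystander: mushroom, 46 mm across, 41 mm tall
Things that resemble listed ones, but are neither listed nor needed, are in the scene too. There is more than one size of the cap; the one meant has the size given above.

How it is judged:
By the outcome, as a careful person would: the job done as asked, in the order asked, and still so for the second after the job is handed in, while the arm keeps its last pose, push and grip.
It also fails if it takes over 58 s, if anything falls off the work surface, if the arm or the gripper's body presses on something with over 40 N, if the wrist force passes 120 N, or if a joint passes its speed limit or range.

## Working session

There is one attempt and no reset: what is moved stays moved. The work goes in short steps, Python scripts to look and compute and a tool call to move; the robot and the scene stay as the last step left them, time stands still between calls to the robot, and variables do not carry over. Pictures are saved under pics/ and viewed, at most 10 in all, crops included, and the job is handed in when it is done.

Besides the shell and the picture viewer there is one more tool, called by a JSON object that holds its "api" and its "payload", one argument or row to a line. arm_command: Moves the arm, as the interface text tells. Shift numbers are shares of 0.2 m and turn numbers shares of 45 degrees, none past 1 either way. Its arguments: {"type":"object","properties":{"targets":{"type":"array","items":{"type":"number"}}},"required":["targets"]}

```bash
ls; mkdir -p pics
cat > h.py <<'E'
import numpy as np, cv2
from cell import ctrl
def ray(info,u,v):
    K=np.array(info["mtx"]);d=cv2.undistortPoints  # model: radial k1 only
    p=cv2.undistortPoints(np.array([[[u,v]]],float),K,np.array([info["k1"],0,0,0.]))[0,0]
    R=np.array(info["attitude"])
    return np.array(info["xyz"]),R@np.array([p[0],-p[1],-1.])
def at(info,u,v,z):
    o,d=ray(info,u,v);return o+d*(z-o[2])/d[2]
def proj(info,P):
    R=np.array(info["attitude"]);c=R.T@(np.array(P,float)-np.array(info["xyz"]))
    x,y=c[0]/-c[2],-c[1]/-c[2];s=1+info["k1"]*(x*x+y*y);K=np.array(info["mtx"])
    return (K@[x*s,y*s,1])[:2]
E
python3 - <<'E'
from h import *
for n in("scene","side","wrist"):
    i=ctrl.camera_info(n);print(n,i)
    cv2.imwrite(f"pics/{n}0.png",ctrl.read_camera(n))
s=ctrl.state();print(s["time"],s["tool_pos"],s["tcp_rot"],s["opening"],s["force"])
E
```

```text
pics
scene {'mtx': array([[484.35023861,   0.        , 327.67554668],
       [  0.        , 484.35023861, 234.48692707],
       [  0.        ,   0.        ,   1.        ]]), 'k1': 0.02940321841758401, 'xyz': array([0.05198884, 0.49553829, 0.68498428]), 'attitude': array([[-0.55909508,  0.57579945, -0.59654647],
       [-0.82906434, -0.38126718,  0.40900814],
       [ 0.00806307,  0.72324984,  0.6905394 ]])}
side {'mtx': array([[507.74244135,   0.        , 323.58106613],
       [  0.        , 507.74244135, 238.3018094 ],
       [  0.        ,   0.        ,   1.        ]]), 'k1': -0.1419937833967732, 'xyz': array([ 0.40087848, -0.51265831,  0.63665733]), 'attitude': array([[ 0.97338476,  0.15825185, -0.16576629],
       [-0.22882066,  0.63077723, -0.74145883],
       [-0.01277563,  0.75965547,  0.65020023]])}
wrist {'mtx': array([[403.38519154,   0.        , 323.19307911],
       [  0.        , 403.38519154, 239.11295391],
       [  0.        ,   0.        ,   1.        ]]), 'k1': -0.0027930270672826005, 'xyz': array([ 0.30221914, -0.66428872,  0.38352309]), 'attitude': array([[ 3.20638036e-01,  9.12233721e-01,  2.54991938e-01],
       [-9.47201475e-01,  3.09023744e-01,  8.55201178e-02],
       [-7.84228247e-04, -2.68949743e-01,  9.63153893e-01]])}
0.15 [ 0.23123545 -0.68675232  0.21793357] [[ 9.47698011e-01  3.19168035e-01 -4.95976289e-04]
 [ 3.19168400e-01 -9.47697359e-01  1.11745914e-03]
 [-1.13378182e-04 -1.21731376e-03 -9.99999253e-01]] 0.09317037181287112 [-0.30538649  0.1685476   0.61474757]
```

View pics/scene0.png

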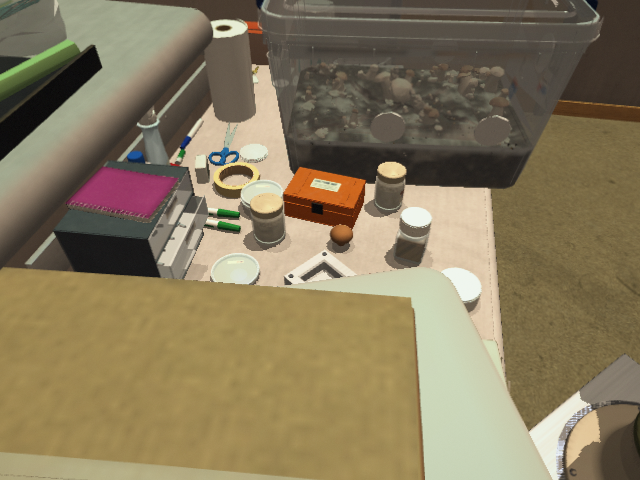

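View pics/side0.png

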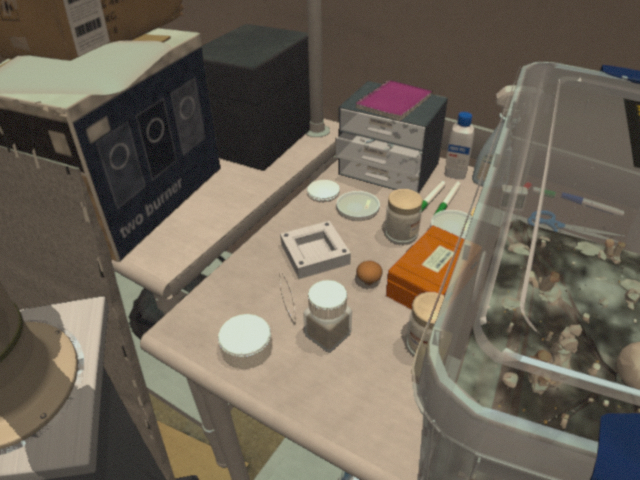

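The side view shows the jar upright with its cap centred near (327,294). The brace is near (315,245), the tweezers lie between them at (288,300), and a mushroom is at (369,271). I'll enlarge this area.

Run:
```python
import cv2
im=cv2.imread("pics/side0.png")[210:360,210:410]
cv2.imwrite("pics/c1.png",cv2.resize(im,None,fx=4,fy=4,interpolation=cv2.INTER_CUBIC))
```

```text
(no output)
```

View pics/c1.png

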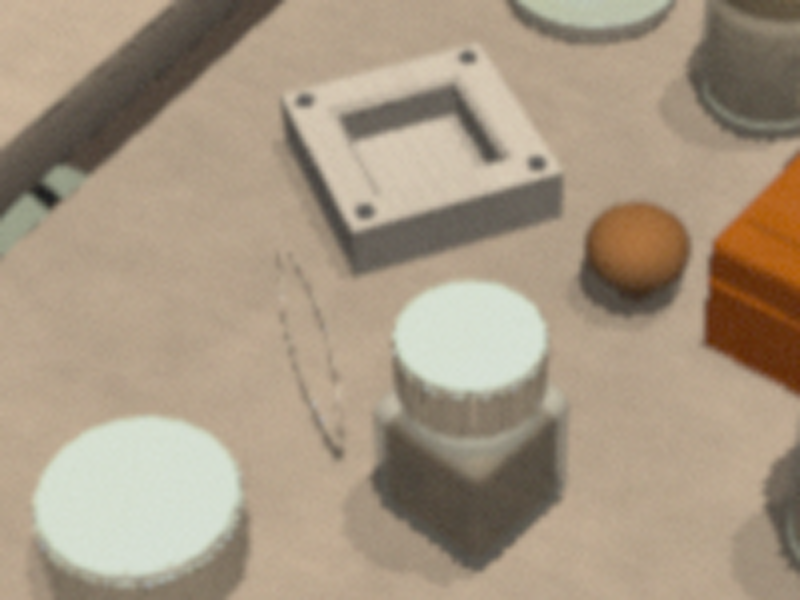

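The crop shows the brace's top corners at (284,97), (480,42), (562,170) and (353,230). The cap's top is centred at (470,338) and the jar's near foot corner is at (478,566). Its side foot corners are at (380,483) and (560,497).

Run:
```python
from h import *
i=ctrl.camera_info("side")
f=lambda a,z:at(i,210+(a[0]-1.5)/4,210+(a[1]-1.5)/4,z)[:2]
C=np.array([f(a,.028) for a in[(284,97),(480,42),(562,170),(353,230)]])
S=np.array([f(a,.030) for a in[(305,100),(467,56),(537,162),(365,210)]])
for Q in(C,S):
  e=[Q[(k+1)%4]-Q[k] for k in range(4)]
  print("brace",Q.mean(0),[round(float(np.linalg.norm(x)),4) for x in e],[round(float(np.degrees(np.arctan2(x[1],x[0])))%90,1) for x in e])
print("cap",f((470,338),.096))
J=[f(a,z) for a,z in[((380,483),.008),((478,566),.004),((560,497),.008)]]
print(J,[np.degrees(np.arctan2(*(J[k+1]-J[k])[::-1])) for k in(0,1)],[np.linalg.norm(J[k+1]-J[k]) for k in (0,1)], (J[0]+J[2])/2)
for n,a,z in[("picked",(637,250),.03),("tw1",(283,260),0),("tw2",(338,455),0),("bigcap",(138,495),.03)]:print(n,f(a,z))
s=ctrl.state();print(np.degrees(np.arctan2(s["tcp_rot"][1][1],s["tcp_rot"][0][1])))
for n,u,v,z in[("sj1",404,197,.089),("petri",358,205,.013),("sj2",426,300,.094)]:print(n,at(i,u,v,z))
```

```text
brace [0.53735544 0.17368667] [0.1001, 0.099, 0.0993, 0.0968] [10.1, 8.0, 8.9, 8.4]
brace [0.53657958 0.17282287] [0.0816, 0.082, 0.0817, 0.0808] [9.3, 9.0, 8.5, 8.9]
cap [ 0.5151626  -0.01882532]
[array([ 0.48096658, -0.00608741]), array([ 0.50965947, -0.05165403]), array([ 0.54804167, -0.02985554])] [np.float64(-57.80175033167528), np.float64(29.593633793364067)] [np.float64(0.05384792098201877), np.float64(0.04414031106395742)] [ 0.51450412 -0.01797147]
picked [0.61016598 0.07402108]
tw1 [0.46553442 0.13504651]
tw2 [0.46837269 0.01859907]
bigcap [ 0.38726209 -0.00808846]
-71.3873670670256
sj1 [0.7104276  0.18945118 0.089     ]
petri [0.65216157 0.28338379 0.013     ]
sj2 [ 0.65138759 -0.06326698  0.094     ]
```

Run:
```python
from h import *
a=ctrl.camera_info("side");b=ctrl.camera_info("scene")
def tri(p,q):
    o1,d1=ray(a,*p);o2,d2=ray(b,*q)
    t=np.linalg.lstsq(np.c_[d1,-d2],o2-o1,rcond=None)[0]
    x,y=o1+t[0]*d1,o2+t[1]*d2;print(p,q,(x+y)/2,np.linalg.norm(x-y))
tri((327.1,294.1),(415,217)) # cap check
tri((203,42),(0,270)); tri((78,125),(410,298));tri((203,42),(410,298))
for p in[(115,265),(195,175)]:print("boxbottom",at(a,*p,0))
for p in[(295,180),(520,185)]:print("tank base",at(b,*p,0))
for z in(.2,.25,.3):print("tank rim",z,at(b,262,12,z),at(b,600,15,z),at(a,430,370,z),at(a,530,70,z))
```

```text
(327.1, 294.1) (415, 217) [ 0.51500543 -0.01600282  0.09226011] 0.001944495944743474
(203, 42) (0, 270) [0.41930449 0.55620983 0.32830382] 0.09771431457382038
(78, 125) (410, 298) [0.22106455 0.24305016 0.30184809] 0.07630964787127724
(203, 42) (410, 298) [0.32356424 0.27002125 0.34540687] 0.15474798241992743
boxbottom [0.16585346 0.23361873 0.        ]
boxbottom [0.32733496 0.50353564 0.        ]
tank base [0.83720511 0.05071529 0.        ]
tank base [ 0.53649458 -0.36973139  0.        ]
tank rim 0.2 [ 1.30550512 -0.13659994  0.2       ] [ 0.77840703 -0.89149907  0.2       ] [ 0.57049756 -0.24327364  0.2       ] [1.10589456 0.44681124 0.2       ]
tank rim 0.25 [ 1.17627244 -0.07142894  0.25      ] [ 0.70351613 -0.74850089  0.25      ] [ 0.55107511 -0.27411987  0.25      ] [1.0251658  0.33694596 0.25      ]
tank rim 0.3 [ 1.04703977 -0.00625793  0.3       ] [ 0.62862523 -0.60550271  0.3       ] [ 0.53165266 -0.3049661   0.3       ] [0.94443704 0.22708069 0.3       ]
```

View pics/wrist0.png

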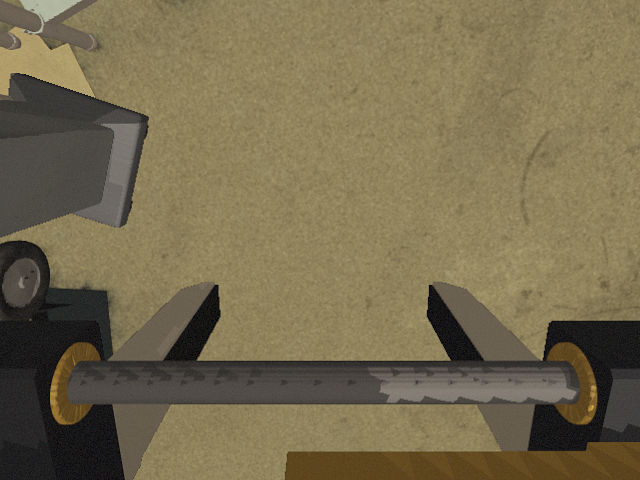

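The wrist view shows the fingers with only floor below, because the arm hasn't reached the table yet. I'll approach along an arc that keeps clear of the tank.

{"api": "arm_command", "payload": {
  "targets": [0,1,0.1,0,0,0.76,1,0,1,0.1,0,0,0.76,1,0,1,0.1,0,0,0.76,1,0,1,0.1,0,0,0.76,1,0,1,0.1,0,0,0.76,1]
}}

```text
time: 0.65
tool_pos: [0.2312, -0.481, 0.2392]
tcp_rot: [[0.597, 0.802, -0.001], [0.802, -0.597, 0.003], [0.002, -0.002, -1.0]]
force: [-0.0, -1.6, 0.1]
opening: 0.0933
grip_force: 0.0
```

{"api": "arm_command", "payload": {
  "targets": [0.65,1,0,0,0,0.76,1,0.65,1,0,0,0,0.76,1,0.65,1,0,0,0,0.76,1,0.65,1,0,0,0,0.76,1,0.65,1,0,0,0,0.76,1,0.65,1,0,0,0,0.76,1]
}}

```text
time: 1.25
tool_pos: [0.3644, -0.2833, 0.239]
tcp_rot: [[0.046, 0.999, 0.002], [0.999, -0.046, 0.001], [0.001, 0.002, -1.0]]
force: [0.4, 0.1, -0.3]
opening: 0.0927
grip_force: 0.0
```

{"api": "arm_command", "payload": {
  "targets": [0.75,1,0,0,0,0.76,1,0.75,1,0,0,0,0.76,1,0.75,1,0,0,0,0.76,1,0.75,1,0,0,0,0.76,1,0.75,1,0,0,0,0.76,1,0.75,1,0,0,0,0.76,1]
}}

```text
time: 1.85
tool_pos: [0.5154, -0.0816, 0.2389]
tcp_rot: [[-0.524, 0.852, 0.003], [0.852, 0.524, 0.003], [0.001, 0.005, -1.0]]
force: [0.0, -0.9, 0.3]
opening: 0.0934
grip_force: 0.0
```

Run:
```python
from h import *
i=ctrl.camera_info("wrist");cv2.imwrite("pics/w1.png",ctrl.read_camera("wrist"))
print(i["xyz"],proj(i,(.515,-.018,.096)),proj(i,(.537,.173,.028)))
np.savez("w1.npz",xyz=i["xyz"],attitude=i["attitude"],mtx=i["mtx"],k1=i["k1"])
```

```text
[ 0.47565886 -0.01964746  0.40468744] [366.7495672  152.97868762] [508.884874   -41.33860693]
```

View pics/w1.png

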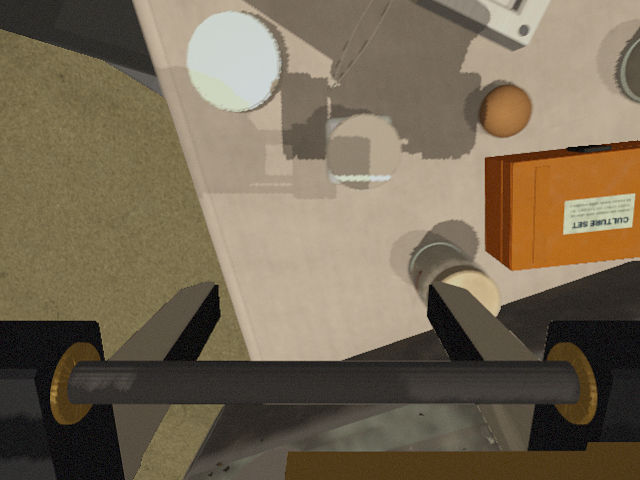

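The close view shows the cap centred at about (364,151). The jar's shoulder edge runs level from (327,117) to (391,117), so the gripper is already square to it. The brace's near corner is at (523,47).

Run:
```python
from h import *
i={k:v for k,v in np.load("w1.npz").items()};i["k1"]=float(i["k1"])
print(at(i,364,151,.096))
p=at(i,364,151,.096)
s=ctrl.state();d=p[:2]-s["tool_pos"][:2];print(s["tool_pos"],d,d/.2,(.028-s["tool_pos"][2])/.2)
a=at(i,327,117,.062);b=at(i,391,117,.062);print(np.degrees(np.arctan2(*(b-a)[1::-1])),np.linalg.norm(b-a))
print(s["tcp_rot"])
```

```text
[ 0.51244615 -0.0178674   0.096     ]
[ 0.51317116 -0.08473844  0.23840689] [-0.00072501  0.06687104] [-0.00362503  0.33435522] -1.052034474123949
31.68598826109251 0.052115105974701814
[[-5.21417242e-01  8.53301552e-01  7.22159525e-04]
 [ 8.53301384e-01  5.21415874e-01  1.49516421e-03]
 [ 8.99280500e-04  1.39582412e-03 -9.99998621e-01]]
```

{"api": "arm_command", "payload": {
  "targets": [0.005,0.335,-0.1,0,0,0,1,0.005,0.335,-0.1,0,0,0,1,0.005,0.335,-0.3,0,0,0,1,0.005,0.335,-0.45,0,0,0,1,0.005,0.335,-0.6,0,0,0,1,0.005,0.335,-0.75,0,0,0,1,0.005,0.335,-0.9,0,0,0,1,0.005,0.335,-1,0,0,0,1,0.005,0.335,-1,0,0,0,1]
}}

```text
time: 2.8
tool_pos: [0.5107, -0.0221, 0.0364]
tcp_rot: [[-0.516, 0.856, -0.005], [0.856, 0.516, -0.001], [0.001, -0.005, -1.0]]
force: [0.0, 1.1, 0.6]
opening: 0.093
grip_force: 0.0
```

{"api": "arm_command", "payload": {
  "targets": [0,0,-0.05,0,0,0,1,0,0,-0.05,0,0,0,1,0,0,-0.05,0,0,0,0,0,0,-0.05,0,0,0,0,0,0,-0.05,0,0,0,0,0,0,-0.05,0,0,0,0,0,0,-0.05,0,0,0,0,0,0,-0.05,0,0,0,0,0,0,-0.05,0,0,0,0,0,0,-0.05,0,0,0,0]
}}

```text
time: 3.8
tool_pos: [0.5131, -0.0199, 0.0289]
tcp_rot: [[-0.518, 0.855, 0.001], [0.855, 0.518, 0.0], [-0.001, 0.001, -1.0]]
force: [2.9, 1.0, 5.1]
opening: 0.056
grip_force: 29.7
```

{"api": "arm_command", "payload": {
  "targets": [0,0,0.15,0,0,0,0,0,0,0.3,0,0,0,0,0,0,0.5,0,0,0,0,0.12,0.15,0.5,0,0,-0.17,0,0.12,0.3,0.5,0,0,-0.34,0,0.12,0.45,0.5,0,0,-0.5,0,0.12,0.5,0.5,0,0,-0.5,0,0.12,0.5,0.5,0,0,-0.5,0,0.12,0.5,0.5,0,0,-0.5,0]
}}

```text
time: 4.7
tool_pos: [0.5355, 0.0787, 0.128]
tcp_rot: [[-0.153, 0.988, -0.002], [0.988, 0.153, -0.001], [-0.001, -0.002, -1.0]]
force: [-0.4, 0.2, -3.1]
opening: 0.0562
grip_force: 29.7
```

Run:
```python
from h import *
i=ctrl.camera_info("wrist");im=ctrl.read_camera("wrist");cv2.imwrite("pics/w2.png",im)
side=ctrl.read_camera("side");cv2.imwrite("pics/s2.png",side)
s=ctrl.state();print(s["time"],s["tool_pos"],s["tcp_rot"],s["opening"],proj(i,(.537,.173,.028)))
np.savez("w2.npz",xyz=i["xyz"],attitude=i["attitude"],mtx=i["mtx"],k1=i["k1"],tool=s["tool_pos"])
```

```text
4.8 [0.53591373 0.07812395 0.12820561] [[-1.50546582e-01  9.88602113e-01 -1.26028349e-03]
 [ 9.88602462e-01  1.50545167e-01 -1.15126451e-03]
 [-9.48412936e-04 -1.41923830e-03 -9.99998543e-01]] 0.05626119609877808 [349.04772318  93.497447  ]
```

View pics/w2.png

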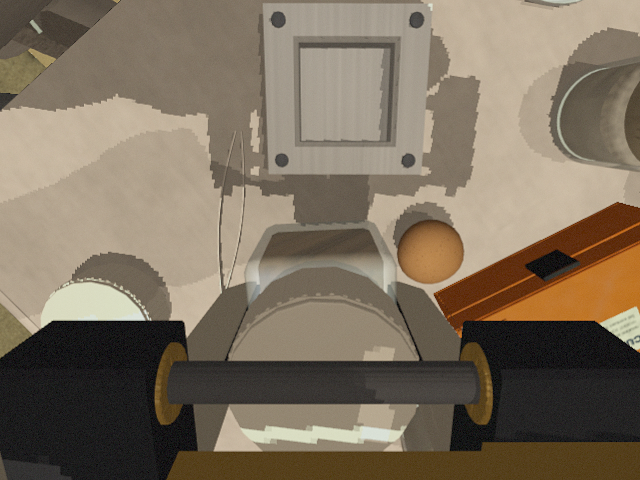

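The wrist view shows the brace screws at (278,19), (417,19), (408,160) and (281,160). On the held jar, the cap's front top edge is near (322,295), its lower edge near (322,268) and the jar's front foot edge near y=226.

Run:
```python
from h import *
i={k:v for k,v in np.load("w2.npz").items()};i["k1"]=float(i["k1"]);t=i["tool"]
Q=np.array([at(i,*p,.030)[:2] for p in[(278,19),(417,19),(408,160),(281,160)]])
e=[Q[(k+1)%4]-Q[k] for k in range(4)]
print(Q.mean(0),[np.linalg.norm(x).round(4) for x in e],[round(float(np.degrees(np.arctan2(x[1],x[0])))%90,2) for x in e])
P=np.array([at(i,*p,.028)[:2] for p in[(294,37),(400,37),(396,147),(295,147)]])
print("pocket",P.mean(0),[np.linalg.norm(P[(k+1)%4]-P[k]).round(4) for k in range(4)])
ctr=ctrl.state();R=np.array(ctr["tcp_rot"])
u=t[2]-.0285
for p,z,off in[((322,295),u+.096,.028),((322,268),u+.0705,.028),((322,228),u+.008,.028)]:
    q=at(i,*p,z);print("jar fwd off",((q-t)@R[:,0]-off),"lat",(q-t)@R[:,1])
im=cv2.imread("pics/w2.png")[200:320,225:425];cv2.imwrite("pics/c2.png",cv2.resize(im,None,fx=4,fy=4,interpolation=cv2.INTER_CUBIC))
# side views
b=ctrl.camera_info("side");s=cv2.imread("pics/s2.png")
print(proj(b,(t[0],t[1],u+.096)))
```

```text
[0.53491678 0.1730589 ] [np.float64(0.0819), np.float64(0.0818), np.float64(0.0817), np.float64(0.0818)] [8.87, 8.4, 8.88, 8.5]
pocket [0.53530421 0.17250347] [np.float64(0.0636), np.float64(0.0644), np.float64(0.0649), np.float64(0.0644)]
jar fwd off 0.0035381579965711764 lat -0.0006891992353925594
jar fwd off 0.001880834748255119 lat -0.0007497026499227581
jar fwd off -0.00044427287176164454 lat -0.0009030905620711673
[324.86537415 198.20760027]
```

View pics/c2.png

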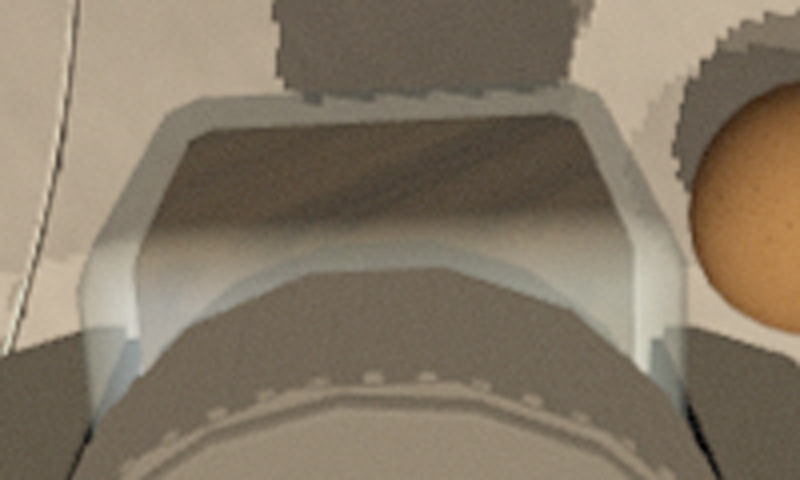

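The jar's front edges slope up by about 2° to the right, so it sits slightly anticlockwise in the grip and about 2 mm forward. I'll correct for both and go to just above the pocket.

{"api": "arm_command", "payload": {
  "targets": [0,0.15,0,0,0,-0.03,0,0,0.3,0,0,0,-0.03,0,0,0.465,0,0,0,-0.03,0,0,0.465,0,0,0,-0.03,0,0,0.465,-0.15,0,0,-0.03,0,0,0.465,-0.3,0,0,-0.03,0,0,0.465,-0.32,0,0,-0.03,0,0,0.465,-0.32,0,0,-0.03,0,0,0.465,-0.34,0,0,-0.03,0,0,0.465,-0.36,0,0,-0.03,0,0,0.465,-0.37,0,0,-0.03,0,0,0.465,-0.37,0,0,-0.03,0]
}}

```text
time: 6.0
tool_pos: [0.5365, 0.1729, 0.0549]
tcp_rot: [[-0.128, 0.992, 0.0], [0.992, 0.128, 0.0], [-0.0, 0.0, -1.0]]
force: [0.2, 0.1, -2.9]
opening: 0.0563
grip_force: 29.7
```

{"api": "arm_command", "payload": {
  "targets": [0,-0.007,-0.015,0,0,0,0,0,-0.007,-0.03,0,0,0,0,0,-0.007,-0.03,0,0,0,0]
}}

```text
time: 6.3
tool_pos: [0.5361, 0.1714, 0.0483]
tcp_rot: [[-0.128, 0.992, -0.001], [0.992, 0.128, -0.0], [-0.0, -0.001, -1.0]]
force: [0.0, 0.3, -4.1]
opening: 0.0562
grip_force: 29.7
```

{"api": "arm_command", "payload": {
  "targets": [0,0,-0.015,0,0,0,0,0,0,-0.03,0,0,0,0,0,0,-0.03,0,0,0,0]
}}

```text
time: 6.6
tool_pos: [0.5362, 0.1715, 0.0421]
tcp_rot: [[-0.128, 0.992, -0.001], [0.992, 0.128, -0.0], [-0.0, -0.001, -1.0]]
force: [-1.1, -0.7, -3.9]
opening: 0.0565
grip_force: 29.7
```

{"api": "arm_command", "payload": {
  "targets": [0,0,-0.015,0,0,0,0,0,0,-0.03,0,0,0,0,0,0,-0.036,0,0,0,0,0,0,-0.036,0,0,0,0]
}}

```text
time: 7.0
tool_pos: [0.5362, 0.1714, 0.0352]
tcp_rot: [[-0.128, 0.992, -0.0], [0.992, 0.128, -0.0], [-0.0, -0.001, -1.0]]
force: [-1.2, -0.8, -5.3]
opening: 0.0562
grip_force: 29.7
```

{"api": "arm_command", "payload": {
  "targets": [0,0,0,0,0,0,1,0,0,0,0,0,0,1,0,0,0,0,0,0,1,0,0,0,0,0,0,1,0,0,0.15,0,0,0,1,0,0,0.3,0,0,0,1,0,0,0.45,0,0,0,1,0,0,0.45,0,0,-0.19,1,0,0,0.45,0,0,-0.38,1,0,0,0.45,0,0,-0.57,1,0,0,0.45,0,0,-0.76,1,0,0,0.45,0,0,-0.89,1,0,0,0.45,0,0,-0.89,1]
}}

```text
time: 8.3
tool_pos: [0.5364, 0.1718, 0.1257]
tcp_rot: [[0.541, 0.841, 0.001], [0.841, -0.541, -0.0], [0.0, 0.001, -1.0]]
force: [-0.3, 0.3, 0.6]
opening: 0.0926
grip_force: 0.0
```

Run:
```python
from h import *
i=ctrl.camera_info("wrist");im=ctrl.read_camera("wrist");s=ctrl.state()
b=ctrl.camera_info("side");sd=ctrl.read_camera("side")
print(s["time"],s["tool_pos"],s["qpos"],s["force"],s["opening"],s["tcp_rot"][:2])
c=np.array([.536,.173])
for n,j in(("w",i),("s",b)):print(n,[proj(j,(*c,z)).round(1) for z in(.028,.068,.102)])
w=np.hstack([cv2.resize(im,(400,300)),cv2.resize(sd[160:310,220:420],(400,300),interpolation=cv2.INTER_CUBIC)])
cv2.imwrite("pics/m3.png",np.vstack([w,cv2.resize(im[120:345,120:520],(800,300)) *0]) [:300])
cv2.imwrite("pics/w3.png",im)
```

```text
8.35 [0.53637425 0.17172308 0.12557598] [-0.28577325  0.53641487 -0.17887814  2.04883875  0.17001877  0.56969117
 -1.15133363] [-0.29447777  0.13596198 -0.53144104] 0.0929759553240256 [[ 5.37807392e-01  8.43067652e-01  3.78352696e-04]
 [ 8.43067736e-01 -5.37807360e-01 -1.90258855e-04]]
w [array([320. , 238.1]), array([319.6, 256.4]), array([319.2, 277.5])]
s [array([313.9, 243. ]), array([313.4, 226. ]), array([312.9, 210.7])]
```

View pics/m3.png

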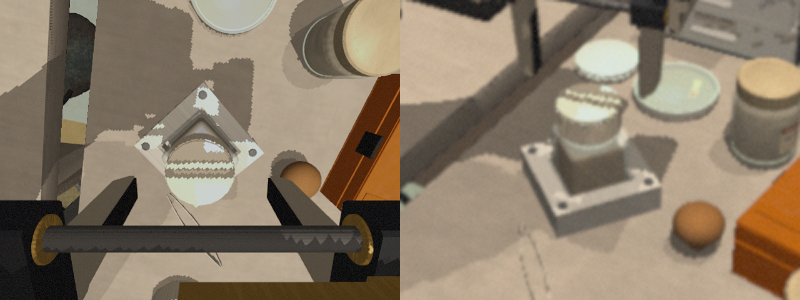

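The jar stands upright in the pocket, with the cap where predicted. The wrist joint has enough range for the twist. I'll descend and grip the cap.

{"api": "arm_command", "payload": {
  "targets": [0,0,-0.12,0,0,0,1,0,0,-0.24,0,0,0,1,0,0,-0.253,0,0,0,1,0,0,-0.253,0,0,0,1,0,0,-0.253,0,0,0,0,0,0,-0.253,0,0,0,0,0,0,-0.253,0,0,0,0,0,0,-0.253,0,0,0,0,0,0,-0.253,0,0,0,0,0,0,-0.253,0,0,0,0,0,0,-0.253,0,0,0,0]
}}

```text
time: 9.5
tool_pos: [0.5357, 0.172, 0.075]
tcp_rot: [[0.539, 0.842, -0.001], [0.842, -0.539, 0.0], [-0.0, -0.001, -1.0]]
force: [-4.1, 2.9, 4.6]
opening: 0.0562
grip_force: 30.0
```

{"api": "arm_command", "payload": {
  "targets": [0,0,0,0,0,0.08,0,0,0,0,0,0,0.16,0,0,0,0,0,0,0.24,0,0,0,0,0,0,0.32,0,0,0,0,0,0,0.4,0,0,0,0,0,0,0.48,0,0,0,0,0,0,0.56,0,0,0,0,0,0,0.64,0,0,0,0,0,0,0.72,0,0,0,0,0,0,0.8,0,0,0,0,0,0,0.88,0,0,0,0,0,0,0.88,0]
}}

```text
time: 10.7
tool_pos: [0.5368, 0.1721, 0.0755]
tcp_rot: [[-0.123, 0.992, 0.001], [0.992, 0.123, 0.001], [0.001, 0.001, -1.0]]
force: [-3.1, 1.7, 10.5]
opening: 0.0557
grip_force: 30.0
```

Run:
```python
from h import *
sd=ctrl.read_camera("side");im=ctrl.read_camera("wrist");s=ctrl.state();print(s["force"],s["torque"],s["qpos"][6])
cv2.imwrite("pics/m4.png",np.hstack([cv2.resize(sd[160:310,220:420],(400,300),interpolation=cv2.INTER_CUBIC),cv2.resize(im,(400,300))]))
```

```text
[-2.79663626  1.15326296  9.64441091] [0.30017602 0.54308904 0.06389954] -0.7076713916372404
```

{"api": "arm_command", "payload": {
  "targets": [0,0,0,0,0,0.08,0,0,0,0,0,0,0.16,0,0,0,0.004,0,0,0.24,0,0,0,0.004,0,0,0.32,0,0,0,0.004,0,0,0.4,0,0,0,0.006,0,0,0.48,0,0,0,0.006,0,0,0.56,0,0,0,0.008,0,0,0.64,0,0,0,0.008,0,0,0.72,0,0,0,0.008,0,0,0.8,0,0,0,0.008,0,0,0.87,0,0,0,0.008,0,0,0.87,0]
}}

```text
time: 12.0
tool_pos: [0.5374, 0.1723, 0.077]
tcp_rot: [[-0.721, 0.693, 0.002], [0.693, 0.721, 0.002], [-0.0, 0.003, -1.0]]
force: [-0.2, 1.2, 6.6]
opening: 0.0556
grip_force: 30.0
```

Run:
```python
from h import *
s=ctrl.state();print(s["force"],s["torque"],s["qpos"],s["opening"])
```

```text
[-0.24203796  1.22861695  6.57299758] [ 0.41122211 -0.04469087  0.07917373] [-0.04906931  0.65858128 -0.53287735  2.06284384  0.6082984   0.57425455
 -0.20801641] 0.055571423070797925
```

{"api": "arm_command", "payload": {
  "targets": [0,0,0.01,0,0,0,0,0,0,0.02,0,0,0,0,0,0,0.03,0,0,0,0,0,0,0.03,0,0,0,0]
}}

```text
time: 12.4
tool_pos: [0.5365, 0.1715, 0.0826]
tcp_rot: [[-0.72, 0.694, 0.0], [0.694, 0.72, 0.0], [-0.0, 0.0, -1.0]]
force: [-0.2, 1.4, -0.3]
opening: 0.0561
grip_force: 30.0
```

{"api": "arm_command", "payload": {
  "targets": [0,0,0.02,0,0,0,0,0,0,0.04,0,0,0,0,0,0,0.06,0,0,0,0,0,0,0.08,0,0,0,0,0,0,0.1,0,0,0,0,0,0,0.12,0,0,0,0,0,0,0.14,0,0,0,0,0,0,0.155,0,0,0,0,0,0,0.155,0,0,0,0,0,0,0.155,0,0,0,0]
}}

```text
time: 13.4
tool_pos: [0.5364, 0.1715, 0.1134]
tcp_rot: [[-0.72, 0.694, 0.0], [0.694, 0.72, -0.0], [-0.0, 0.0, -1.0]]
force: [0.3, 0.1, -0.7]
opening: 0.0554
grip_force: 30.0
```

Run:
```python
from h import *
b=ctrl.camera_info("side");sd=ctrl.read_camera("side");im=ctrl.read_camera("wrist");s=ctrl.state();print(s["tool_pos"],s["force"],s["opening"])
print([proj(b,(.536,.1725,z)) for z in(.099,.115,.141)])
A=cv2.resize(sd[140:290,230:380],(600,600),interpolation=cv2.INTER_CUBIC)
B=np.zeros((600,200,3),np.uint8);B[:150]=cv2.resize(im,(200,150))
cv2.imwrite("pics/m5.png",np.hstack([A,B]))
```

```text
[0.5362727  0.17144893 0.11327328] [-1.0937597   0.16136102 -0.32519772] 0.055779882517348646
[array([312.97835354, 212.2733781 ]), array([312.73487725, 204.87650784]), array([312.32835945, 192.48604483])]
```

View pics/m5.png

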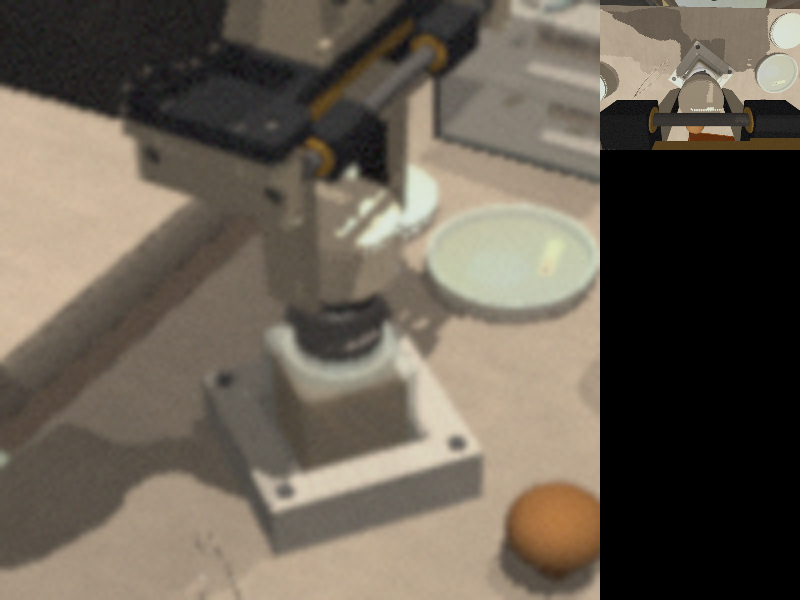

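The jar stays seated in the pocket with its dark neck exposed, centred near crop x=338. The cap is level in the gripper directly above it, with its right edge near x=403, and its lower edge is about 16 mm above the mouth. I'm handing the job in.

```bash
python3 -c "
from cell import ctrl
print(ctrl.sign_off())"
```

```text
the job is handed in; nothing more can be done
None
```

The jar is down in the pocket of the bracing block, and its cap is unscrewed and held level about 1.5 cm above the mouth, centred to within a millimetre or two; I handed the job in at about 13.5 s, and the verdict was not shown.

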